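Feed one sample vial with a single turn of the handwheel

ROBOT

A 6-joint arm with a two-finger parallel gripper is mounted at the origin on the work surface. World frame = base frame: x ahead of the robot, y to its left, z up, the work surface at z = 0. Lengths are in m, angles in rad, forces in N, time in s.
With the tool pointing down it reaches from about 0.35 to 0.975 m from the base axis. Payload 4.9 kg.
Tool frame: the origin (TCP) lies at the very end of the fingers, on their centre line; the grasp point (between the pads) lies 19 mm behind it; z points along the fingers, y is the direction in which the jaws open and shut (so a half turn about z gives the same grasp; the last joint's range is limited). The gripper opens to 85 mm and grips with 20 to 120 N. Pads are 22 mm wide; open, the fingers measure 114 mm over their backs; the gripper's body (76 mm by 85 mm) begins 54 mm behind the grasp point. The pads swing forward as they close: fully open they stand 13 mm farther back than shut.
Start: joints at [1.095, 0.053, 1.613, -0, 1.476, -0.119], TCP at [0.218, 0.586, 0.231] pointing down, gripper open.
Joint ranges: [-3.01, 3.01], [-1.01, 2.22], [0.06, 2.58], [-1.02, 4.17], [0.09, 2.62], [-3.14, 3.14]. Speed limits (rad/s): [2.57, 2.57, 3.14, 3.14, 3.14, 3.14].

INTERFACE

Orientations are given as a unit quaternion [w, x, y, z].
In Python, from plant import monitor, eyes, manip gives the robot as it stands.
- The arm moves only by the tool step_arm, never from a script. Its argument "motion" is a list of rows, each a list of 7 numbers: the shift along the world's x, y, z scaled (see below), then the turn, a rotation vector about the world's x, y, z scaled (see below), then the closure in counts, from 0 (fully open) to 255 (shut). In form: [[x, y, z, ax, ay, az, grip], ...]. A call has 1 to 10 rows; each row is the pose to reach, as a shift and turn from the pose commanded when the call began; what a row does not reach only later rows make up. The controller multiplies each number of a shift by 0.5 m and each number of a turn by 1.5 rad. A row lasts 1/10 s, in which the tool goes at most 50 mm and 8.59 degrees, less where a joint would pass 70% of its speed; a pose out of reach is approached as far as the arm can. A call with a number of a shift or a turn outside -1 to 1 is refused whole. A call with a gripper value outside its range is refused whole. The fingers move at their own pace and stop on an object; the grip force is fixed at half the most. Time passes only in rows, so rows that repeat a pose let the fingers close. It gives the time, the measured TCP pose, the force and the opening at its end, in the units of the state.
- monitor.state(): the state, without advancing time (a new reading comes with each control period).
- eyes.grab_frame(name): name is "side" or "top" or "wrist"; returns a dict with "pixels" (400x640x3 uint8, red, green, blue), "mtx" (3x3 intrinsics, pixels), "rvec" (rotation vector, rad) and "tvec" (3), from world to camera coordinates, as OpenCV has them; the wrist camera has in their place "hand_eye" (4x4, takes a point from camera to tool coordinates, whose origin is the TCP and whose axes are the flange's). Camera axes: x right, y down, z forward; pixel columns grow to the right and rows downward; lengths in m; the calibration is good to about 2 mm. A picture is of the moment at which its call begins: read the wrist's pose just before it. There is no depth.
- manip.job_done(): hands the job in, once; it reports no verdict.
Trained networks look in the newest picture that a camera, given by its name, has taken for a name from the list of things; names that differ only in an ending like _2 or _b are one class to them, and where a whole thing is asked for, a point or a joint stands for the part that bears it (a point fixed in the world has none). Each returns a list of dicts, best first, with "p" (0 to 1); they miss things now and then, are a little off and sometimes report something else, mostly with a low value. They report only what shows in the picture. A call takes as long as a camera call. They do not tell look-alikes from the thing itself.
- eyes.look_for(name, camera): "box" ([centre column, centre row, width, height] in pixels, round what is visible of it).
- eyes.pinpoint(name, camera): "uv" ([column, row] in pixels: a listed point, or the origin of a listed thing).
The state is a dict: "time": time; "joint_pos": joint angles; "joint_vel": joint speeds; "joint_efforts": joint torques, N m; "tool_pos": TCP position; "tool_rot": TCP orientation; "contact_force": force on the tool from outside, world axes, zero at the start; "ft_torque": the same for the moment, N m; "gripper_width": opening from 0.0 (shut) to 1.0 (fully open).
Only numpy, scipy, OpenCV 4.12 (cv2) and the standard library are available. Lean on these libraries where they do the work, as an engineer would, in place of code of your own. Each camera call takes 0.05 s, during which the arm holds its last target.

TASK

Stand the blue-capped vial upright in the yellow loading bay of the vial feeder and let go of it; then take the knob of the blue handwheel and turn it counter-clockwise (seen from above) through exactly one revolution, so that the pusher slides the vial down the lane and draws back. Carry on until the lug on the rim has clicked past the brass pawl, then ease the wheel back until the lug sits firmly, but gently, against the pawl's flat face, hold it there for a moment, and let go. Leave everything else where it stands.

Things in the scene. Friction and masses are not known exactly. Their poses are not given: they have to be found in the camera images.
- feeder: Fixed hand-driven vial feeder: pale housing 210 (x) x 215 (y) x 85 mm high, centred at (0, -17.5) mm of its frame. Origin on the bench under the wheel's axle. On its +y side a lane runs along the frame's +y from y 90 to 240 mm: floor 40 mm above the bench, 34 mm wide between walls rising 22 mm above that floor, closed at the far end.
- bay (a point): Centre of the loading bay: the yellow part of the lane floor, 34 mm long, its point on the lane floor (40 mm above the bench), 150 mm from the axle along the feeder's +y. Axes as the feeder's.
- pusher (a joint): Travel (m) of the steel pusher plate that moves along the lane: 0 drawn back (its face 35 mm short of the bay's centre), 0.047 at full stroke. The handwheel drives it through a cam: out in the first half turn, back in the second; well past one turn it would start out again for a second stroke.
- handwheel: Blue flat handwheel, 150 mm across, on an upright axle; upper face 106 mm above the bench (hub 112). Origin on the axle 92 mm up, z up; its frame equals the feeder's at spindle 0. Stiff: about 2 N at the knob. A steel lug (upright pin, 10 mm across) stands out from its rim, centre at (5, -82) mm.
- spindle (a joint): Angle (rad) of the handwheel, positive counter-clockwise from above, counted on through whole turns (6.283: one turn). The lug seats on the pawl's flat face at some angle within 0.25 of 0, and again exactly one turn later. At the start the wheel stands at 0.3 to 0.65, a little past the pawl.
- knob_center (a point): Middle of the black upright knob: a sleeve 22 mm across, 46 mm tall, spinning freely on a pin at (-55, 0) mm of the wheel's frame. The point is 135 mm above the bench, half-way up; its top is at 156 mm. It can be held from above with unchanging orientation while it goes round.
- stop_base: Steel plate under the wheel, origin on the axle. Carries the brass pawl in a dark guide at the housing's -y side. The guide was set by hand: where the lug seats is unmeasured within 0.25 rad and must be felt. The pawl bears 12 N (about 20 N at the knob); a firm seat is over 4 N (over 8 N back-turning push at the knob, friction included; 12 N is good).
- pawl (a joint): How far (m) the sprung brass pawl is pushed outward: 0 fully sprung in. Turned counter-clockwise, the lug rides up its slope (the last 0.25 rad of the turn), pushes it out 8 mm with some 10 N at the knob, passes, and it snaps back to 0. Turned clockwise, the lug meets its flat face and stops dead.
- vial_blue_mid (a point): The amber sample vial with the BLUE cap: upright cylinder 28 mm across, 70 mm tall, 45 g. The point is its centre, half-way up (35 mm). It stands in one of three places, 75 mm apart in a row, in a white tray (floor 6 mm, rim 12 mm above the bench). Hold it by its upper 25 mm so that the fingers clear the lane walls.
- vial_white_mid (a point): Bystander, to be left alone: a like vial with a white cap. Point at its centre, 35 mm up; same size as the blue-capped one, in the same tray.
- vial_grey_mid (a point): Bystander, to be left alone: a like vial with a grey cap. Point at its centre, 35 mm up; same size as the blue-capped one, in the same tray.
- beaker_a: Bystander, to be left alone: clear plastic beaker, 66 mm wide, 85 mm tall. Origin at the centre of its underside.
- beaker_b: Bystander, to be left alone: clear plastic beaker, 60 mm wide, 75 mm tall. Origin at the centre of its underside.
- jug: Bystander, to be left alone: clear plastic jug with a handle, 120 mm wide, 160 mm tall. Origin at the centre of its underside.
- wash_bottle: Bystander, to be left alone: pale wash bottle with a blue cap and a bent spout, 64 mm wide, 205 mm tall. Origin at the centre of its underside.
- reagent: Bystander, to be left alone: pale closed bottle, 60 mm wide, 120 mm tall. Origin at the centre of its underside.
- tray: White vial tray, fixed, 240 x 90 mm, the three places along its x axis at -75, 0 and +75 mm. Origin at the centre of its underside.
- vial_blue: The same blue-capped vial as a body, origin at the centre of its underside.
Things that resemble listed ones, but are neither listed nor needed, are in the scene too. Leave any brown, pink or purple look-alike of the vial_blue alone.

How it is judged:
By the outcome, as a careful person would: the job done as asked, in the order asked, and still so for the second after the job is handed in, with the robot touching nothing.
It also fails if it takes over 72 s, if anything falls off the work surface, if the arm or the gripper's body presses on something with over 40 N, if the wrist force passes 120 N, or if a joint passes its speed limit or range.

## Working session

There is one attempt and no reset: what is moved stays moved. The work goes in short steps, Python scripts to look and compute and a tool call to move; the robot and the scene stay as the last step left them, time stands still between calls to the robot, and variables do not carry over. Pictures are saved under pics/ and viewed, and the job is handed in when it is done.

Besides the shell and the picture viewer there is one more tool, called after ">>>" by a JSON object that holds its "fn" and its "kwargs". step_arm: Moves the arm, as the interface text tells. Its arguments: {"type":"object","properties":{"motion":{"type":"array","items":{"type":"array","items":{"type":"number"}}}},"required":["motion"]}

```bash
ls; mkdir -p pics; python3 - <<'E'
from plant import monitor, eyes, manip
import cv2,numpy as np
print(monitor.state())
for c in ("side","top","wrist"):
    f=eyes.grab_frame(c); cv2.imwrite(f"pics/{c}0.png",f["pixels"][:,:,::-1])
    print(c,f["mtx"].tolist(),{k:np.round(f[k],4).tolist() for k in f if k not in("pixels","mtx")})
    for n in ["feeder","bay","handwheel","knob_center","vial_blue_mid","tray","stop_base","vial_white_mid"]:
        try: print(n,[(np.round(d["uv"],1).tolist(),round(d["p"],2)) for d in eyes.pinpoint(n,c)][:4])
        except Exception as e: print(n,e)
E
```

```text
pics
{'time': 0.0, 'joint_pos': array([ 1.09499903e+00,  5.33856116e-02,  1.61430296e+00, -6.38544753e-06,
        1.47599829e+00, -1.18986435e-01]), 'joint_vel': array([ 0.00167839,  0.00075495, -0.00030332, -0.00093122, -0.00052255,
       -0.00048008]), 'joint_efforts': array([-5.16854889e-04, -3.93680978e+01, -3.70179927e+01, -1.77190377e-04,
        7.23450183e-03, -4.38232448e-06]), 'tool_pos': array([0.218009  , 0.58507597, 0.23003984]), 'tool_rot': array([-3.03790639e-04,  1.77460141e-01,  9.84127432e-01, -1.00206791e-03]), 'contact_force': array([0.10892938, 0.35443167, 0.49062525]), 'ft_torque': array([-0.00664921,  0.00514498, -0.06017859]), 'gripper_width': 1.0006552435891933}
side [[454.91862038927593, 0.0, 327.86889736803073], [0.0, 454.91862038927593, 199.5161273150131], [0.0, 0.0, 1.0]] {'rvec': [2.1947, -0.9415, 0.4162], 'tvec': [-0.3409, 0.4064, 0.8541]}
feeder [([390.9, 307.3], 0.57)]
bay []
handwheel [([395.1, 283.8], 0.73), ([254.5, 206.2], 0.57), ([390.6, 294.3], 0.34)]
knob_center [([391.4, 295.5], 0.63), ([267.0, 181.1], 0.16)]
vial_blue_mid [([236.8, 167.0], 
[... 423 characters left out ...]
]
bay [([345.0, 222.4], 0.59)]
handwheel [([407.3, 221.0], 0.68), ([416.3, 242.2], 0.59)]
knob_center [([416.1, 240.0], 0.65), ([228.1, 248.0], 0.58)]
vial_blue_mid [([178.8, 180.7], 0.59), ([271.2, 181.6], 0.58), ([234.3, 158.8], 0.55), ([188.1, 204.2], 0.52)]
tray [([229.5, 217.6], 0.74)]
stop_base []
vial_white_mid [([224.9, 216.5], 0.7)]
wrist [[322.5068953790729, 0.0, 317.26694056961026], [0.0, 322.5068953790729, 202.95774582883996], [0.0, 0.0, 1.0]] {'hand_eye': [[-0.0002, -0.9482, -0.3177, 0.0812], [1.0, -0.0, -0.0007, 0.0002], [0.0006, -0.3177, 0.9482, -0.1437], [0.0, 0.0, 0.0, 1.0]]}
feeder []
bay []
handwheel []
knob_center []
vial_blue_mid []
tray []
stop_base []
vial_white_mid []
```

View pics/side0.png

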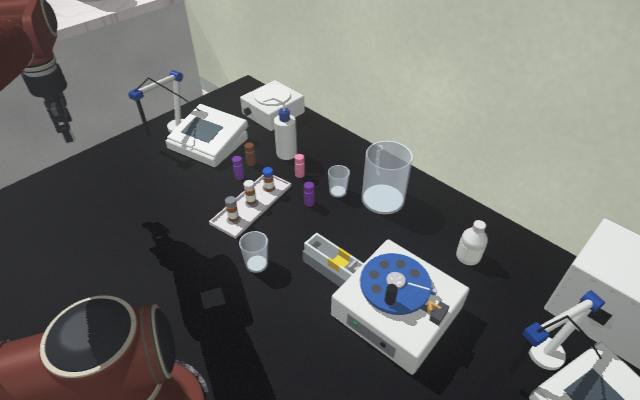

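View pics/top0.png

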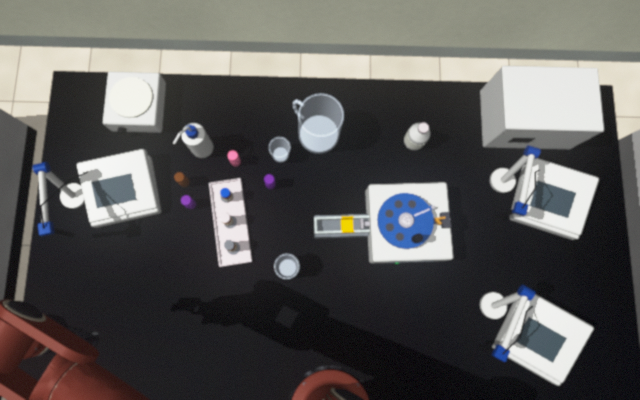

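View pics/wrist0.png

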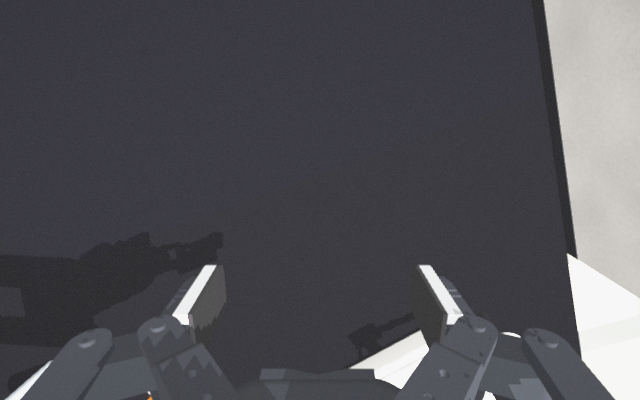

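The blue-capped vial is at the tray's far end: top (225,194), side (268,175). The lane points to image left, with yellow at (347,225). The knob is at (417,239) in the top view. I'll zoom in for accurate positions.

```bash
cat > h.py <<'E'
import cv2,numpy as np
from plant import monitor, eyes, manip
from scipy.spatial.transform import Rotation as R
def proj(f,P):
    return cv2.projectPoints(np.float64(P).reshape(-1,3),f["rvec"],f["tvec"],f["mtx"],None)[0].reshape(-1,2)
def wristcam(f,s):
    T=np.eye(4);q=s["tool_rot"];T[:3,:3]=R.from_quat([q[1],q[2],q[3],q[0]]).as_matrix();T[:3,3]=s["tool_pos"]
    C=np.linalg.inv(T@f["hand_eye"]);f["rvec"]=cv2.Rodrigues(C[:3,:3])[0];f["tvec"]=C[:3,3];return f
def ray(f,uv,z):
    Rm=cv2.Rodrigues(np.float64(f["rvec"]))[0];t=np.float64(f["tvec"]).ravel()
    c=-Rm.T@t; d=Rm.T@np.linalg.inv(f["mtx"])@np.array([uv[0],uv[1],1.]); return c+d*(z-c[2])/d[2]
E
python3 - <<'E'
from h import *
import pickle
t=eyes.grab_frame("top"); s=eyes.grab_frame("side"); pickle.dump((t,s),open("f0.pkl","wb"))
def crop(f,x,y,w,h,k,n): cv2.imwrite(n,cv2.resize(f["pixels"][y:y+h,x:x+w,::-1],None,fx=k,fy=k,interpolation=cv2.INTER_CUBIC))
crop(t,300,165,160,115,5,"pics/tc.png"); crop(t,160,140,140,120,5,"pics/tv.png"); crop(s,290,220,190,155,4,"pics/sc.png")
crop(s,200,140,130,100,6,"pics/sv.png")
E
```

```text
(no output)
```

View pics/tc.png

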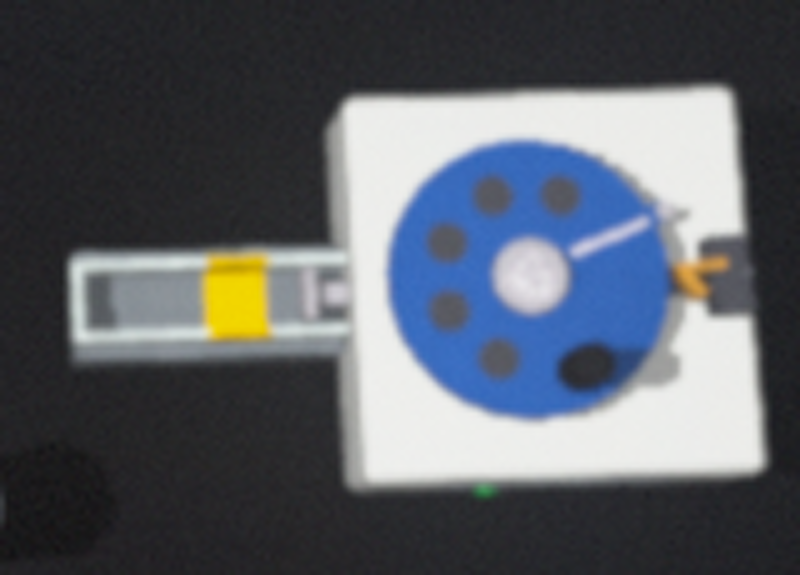

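View pics/sc.png

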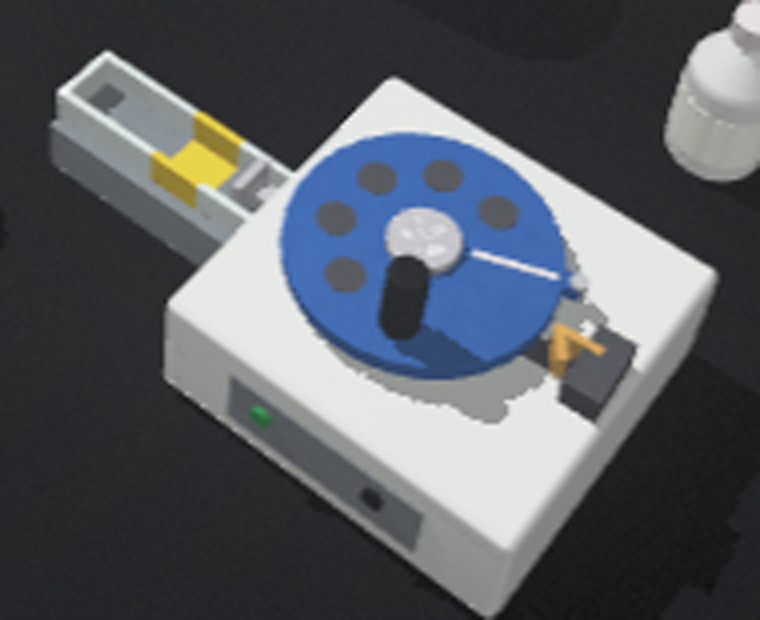

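View pics/tv.png

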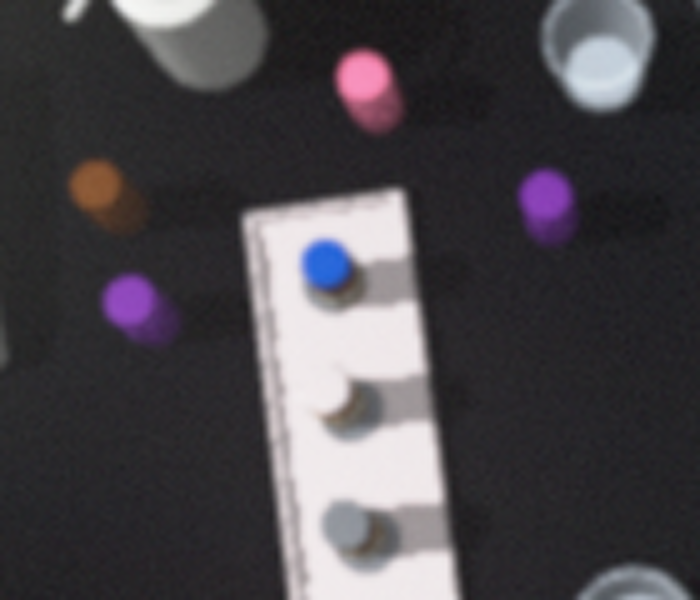

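View pics/sv.png

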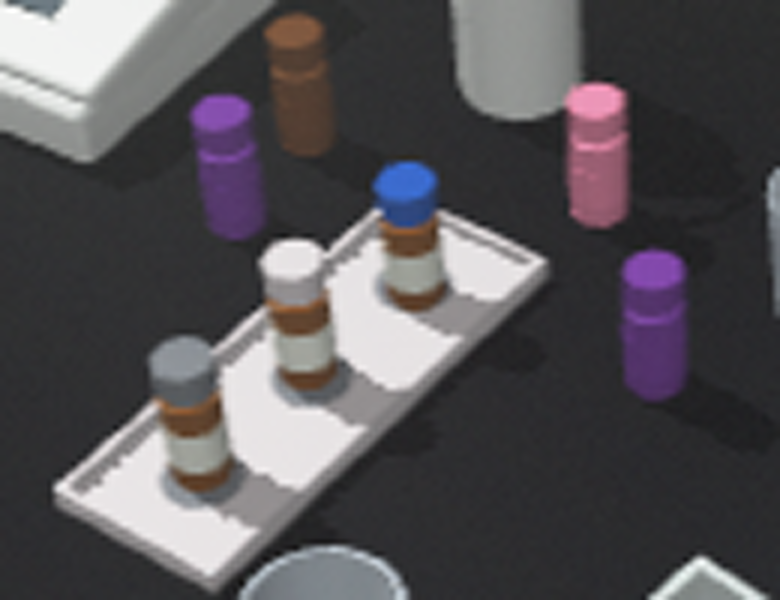

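```bash
cat > fit.py <<'E'
from h import *
import pickle
from scipy.optimize import least_squares
t,s=pickle.load(open("f0.pkl","rb"))
def T(p): return [300+(p[0]+.5)/5-.5,165+(p[1]+.5)/5-.5]
def V(p): return [160+(p[0]+.5)/5-.5,140+(p[1]+.5)/5-.5]
def S(p): return [290+(p[0]+.5)/4-.5,220+(p[1]+.5)/4-.5]
def SV(p): return [200+(p[0]+.5)/6-.5,140+(p[1]+.5)/6-.5]
F=[(t,T,(347,95),(105,90,85)),(t,T,(735,88),(105,-125,85)),(t,T,(768,474),(-105,-125,85)),(t,T,(366,485),(-105,90,85)),
 (t,T,(532,276),(0,0,112)),(t,T,(529,279),(0,0,106)),
 (s,S,(392,77),(105,90,85)),(s,S,(721,274),(105,-125,85)),(s,S,(507,552),(-105,-125,85)),(s,S,(165,312),(-105,90,85)),(s,S,(424,238),(0,0,112))]
def w(p,P):
    P=np.float64(P)/1000; c,q=np.cos(p[2]),np.sin(p[2]); return [p[0]+c*P[0]-q*P[1],p[1]+q*P[0]+c*P[1],P[2]+(p[3] if len(p)>3 else 0)]
r=lambda p:np.concatenate([proj(f,w(p,P))[0]-np.array(C(u)) for f,C,u,P in F])
o=least_squares(r,[.6,0,0],loss="soft_l1"); print("feeder",o.x,np.degrees(o.x[2])); print(np.round(r(o.x).reshape(-1,2),1).tolist())
p=o.x
def tri(a,b):
    g=lambda X:np.concatenate([proj(t,X)[0]-a,proj(s,X)[0]-b]); q=least_squares(g,[.6,.2,.1]); return q.x,np.round(q.fun,1)
print("knobtop",tri(T((590,362)),S((408,268))))
print("bluecap",tri(V((327,264)),SV((407,180))))
print("white",tri(V((327,388)),SV((295,256))))
print("grey",tri(V((346,525)),SV((183,355))))
print("lane end far corners",[proj(t,w(p,(x,240,62)))[0] for x in(-17,17)])
print("bay",w(p,(0,150,40)),"pix",proj(t,w(p,(0,150,40))),proj(s,w(p,(0,150,40))))
k=tri(T((590,362)),S((408,268)))[0]
print("spindle",np.arctan2(*(k[:2]-p[:2])[::-1])-np.pi-p[2],np.hypot(*(k[:2]-p[:2])))
E
python3 fit.py
```

```text
feeder [ 0.50152205 -0.18808459  0.04785008] 2.741607508087927
[[-0.3, 0.5], [0.5, 0.1], [0.3, 0.2], [-0.1, 0.1], [0.2, 0.3], [0.3, -0.0], [-0.0, -1.8], [0.4, -0.5], [0.8, 0.8], [-1.0, -3.2], [-0.2, -0.1]]
knobtop (array([ 0.45344947, -0.20797285,  0.15441672]), array([ 0.3, -0.3, -0.3,  0.1]))
bluecap (array([0.57130887, 0.29731506, 0.07722423]), array([ 0.1, -0.2, -0.2,  0. ]))
white (array([0.50291376, 0.29371289, 0.07749762]), array([ 0.1, -0.1, -0.1,  0. ]))
grey (array([0.42955876, 0.27950797, 0.07758592]), array([ 0.1, -0.1, -0.1,  0. ]))
lane end far corners [array([314.77250642, 230.96306205]), array([314.41758495, 218.58126652])]
bay [np.float64(0.49434727633452574), np.float64(-0.03825627653231298), np.float64(0.04)] pix [[346.80726107 225.04169528]] [[338.80907617 262.35613377]]
spindle -5.938763386625987 0.05202418673706754
```

>>> {"fn": "step_arm", "kwargs": {"motion": [[0.706, -0.576, -0.06, 0, 0, 0.272, 60], [0.706, -0.576, -0.06, 0, 0, 0.272, 60], [0.706, -0.576, -0.06, 0, 0, 0.272, 60], [0.706, -0.576, -0.06, 0, 0, 0.272, 60], [0.706, -0.576, -0.06, 0, 0, 0.272, 60], [0.706, -0.576, -0.06, 0, 0, 0.272, 60], [0.706, -0.576, -0.06, 0, 0, 0.272, 60], [0.706, -0.576, -0.06, 0, 0, 0.272, 60], [0.706, -0.576, -0.06, 0, 0, 0.272, 60], [0.706, -0.576, -0.06, 0, 0, 0.272, 60]]}}

```text
time: 2.45
tool_pos: [0.5743, 0.294, 0.2007]
tool_rot: [0.0, -0.023, 1.0, -0.001]
contact_force: [-0.9, 0.3, 1.0]
gripper_width: 0.766
```

```bash
python3 - <<'E'
from h import *
s=monitor.state(); print(s["time"],s["tool_pos"],s["tool_rot"],s["gripper_width"],s["contact_force"])
f=wristcam(eyes.grab_frame("wrist"),s); cv2.imwrite("pics/w1.png",f["pixels"][:,:,::-1])
print([(d["uv"],d["p"]) for d in eyes.pinpoint("vial_blue_mid","wrist")])
print(proj(f,[.571,.297,.076]),proj(f,[.571,.297,.041]))
E
```

```text
2.45 [0.57433819 0.29398101 0.20073147] [ 1.95025832e-04 -2.31358533e-02  9.99732108e-01 -6.38034691e-04] 0.7656324571519496 [-0.85887645  0.30577585  1.00599629]
[([432.0, 164.9], 0.96), ([304.1, 273.7], 0.86), ([447.6, 221.9], 0.81), ([321.5, 185.3], 0.62), ([203.9, 213.8], 0.59)]
[[321.40246723 189.86646215]] [[321.04445679 179.77673546]]
```

View pics/w1.png

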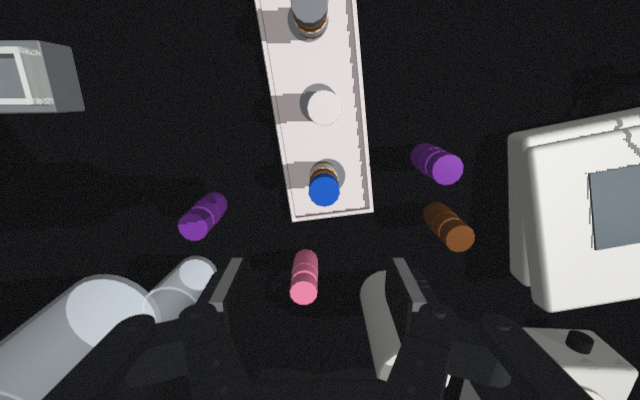

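The wrist view shows the blue cap centre at about (323.5,190.5), where I predicted (321.4,189.9), so the position holds. I'll refine it slightly and go down.

```bash
python3 - <<'E'
from h import *
s=monitor.state()
f=wristcam(eyes.grab_frame("wrist"),s)
im=f["pixels"].astype(int); m=((im[:,:,2]>150)&(im[:,:,0]<80)).astype(np.uint8)
n,l,st,c=cv2.connectedComponentsWithStats(m)
for i in range(1,n):
    if st[i,4]>100: print(st[i],c[i],ray(f,c[i],.076),ray(f,c[i],.072))
E
```

```text
[306 179  30  29 690] [320.8826087 193.0826087] [0.57174839 0.29907581 0.076     ] [0.57294507 0.29917587 0.072     ]
```

>>> {"fn": "step_arm", "kwargs": {"motion": [[0.001, 0, -0.1, 0, 0, 0, 60], [0.001, 0, -0.2, 0, 0, 0, 60], [0.001, 0, -0.25, 0, 0, 0, 60], [0.001, 0, -0.302, 0, 0, 0, 60], [0.001, 0, -0.302, 0, 0, 0, 60], [0.001, 0, -0.302, 0, 0, 0, 255], [0.001, 0, -0.302, 0, 0, 0, 255], [0.001, 0, -0.302, 0, 0, 0, 255], [0.001, 0, -0.302, 0, 0, 0, 255], [0.001, 0, -0.302, 0, 0, 0, 255]]}}

```text
time: 3.6
tool_pos: [0.5735, 0.2987, 0.0533]
tool_rot: [0.002, -0.026, 1.0, 0.001]
contact_force: [-0.4, 1.5, 6.8]
gripper_width: 0.303
```

>>> {"fn": "step_arm", "kwargs": {"motion": [[0, 0, 0, 0, 0, 0, 255], [0, 0, 0.03, 0, 0, 0, 255], [0, 0, 0.08, 0, 0, 0, 255], [0, 0, 0.16, 0, 0, 0, 255], [0, 0, 0.24, 0, 0, 0, 255], [0, 0, 0.24, 0, 0, 0, 255]]}}

```text
time: 4.2
tool_pos: [0.5757, 0.2989, 0.1796]
tool_rot: [0.007, -0.026, 1.0, 0.002]
contact_force: [0.7, 0.4, 0.9]
gripper_width: 0.306
```

```bash
python3 - <<'E'
from h import *
s=monitor.state(); print(s["time"],s["tool_pos"],s["tool_rot"],s["gripper_width"],s["contact_force"])
f=wristcam(eyes.grab_frame("wrist"),s); cv2.imwrite("pics/w2.png",f["pixels"][:,:,::-1])
f=eyes.grab_frame("side"); cv2.imwrite("pics/s2.png",cv2.resize(f["pixels"][80:280,180:420,::-1],None,fx=3,fy=3))
E
```

```text
4.2 [0.57571665 0.29893722 0.17964048] [ 0.00656946 -0.02553376  0.99965001  0.00217488] 0.3057565535203741 [0.74079578 0.39151986 0.91882453]
```

View pics/w2.png

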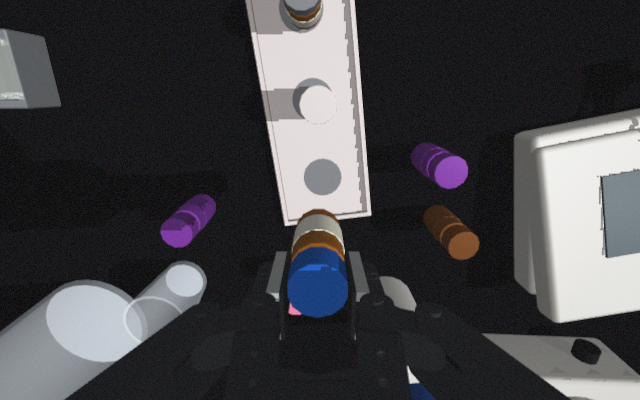

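View pics/s2.png

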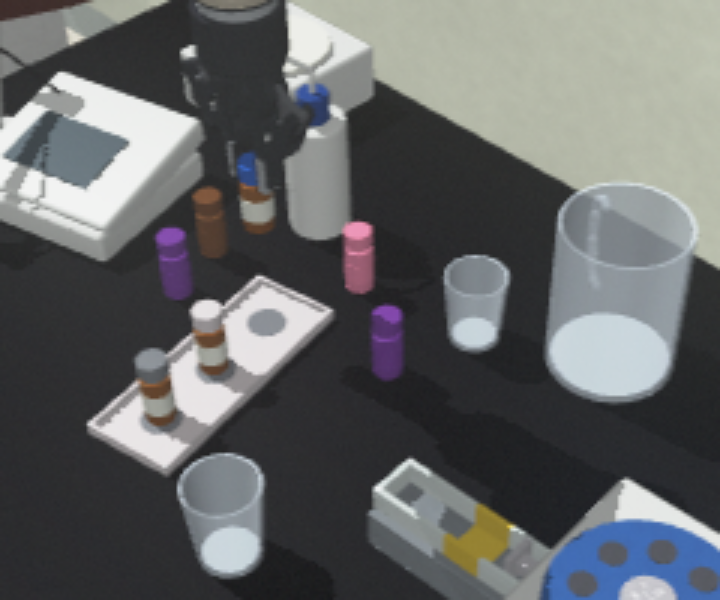

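The vial is firmly held and its place in the tray is empty. Next I move over the bay and look.

>>> {"fn": "step_arm", "kwargs": {"motion": [[-0.02, -0.08, 0.02, 0, 0, 0, 255], [-0.04, -0.18, 0.02, 0, 0, 0, 255], [-0.06, -0.28, 0.02, 0, 0, 0, 255], [-0.08, -0.38, 0.02, 0, 0, 0, 255], [-0.1, -0.48, 0.02, 0, 0, 0, 255], [-0.12, -0.58, 0.02, 0, 0, 0, 255], [-0.135, -0.66, 0.02, 0, 0, 0, 255], [-0.135, -0.672, 0.02, 0, 0, 0, 255], [-0.135, -0.672, 0, 0, 0, 0, 255], [-0.135, -0.672, 0, 0, 0, 0, 255]]}}

```text
time: 5.3
tool_pos: [0.5027, -0.0374, 0.1673]
tool_rot: [-0.002, -0.026, 1.0, 0.001]
contact_force: [-0.8, 0.3, -0.9]
gripper_width: 0.308
```

```bash
python3 - <<'E'
from h import *
eyes.grab_frame("side")
s=monitor.state(); print(s["time"],s["tool_pos"],s["tool_rot"],s["gripper_width"],s["contact_force"])
f=wristcam(eyes.grab_frame("wrist"),s); cv2.imwrite("pics/w3.png",f["pixels"][:,:,::-1])
import pickle; pickle.dump((f,s),open("w3.pkl","wb"))
cv2.imwrite("pics/w3c.png",cv2.resize(f["pixels"][130:350,130:450,::-1],None,fx=2.5,fy=2.5,interpolation=cv2.INTER_CUBIC))
p=[.5015,-.1881,.04785]
def w(x,y,z):
    c,q=np.cos(p[2]),np.sin(p[2]); return [p[0]+c*x-q*y,p[1]+q*x+c*y,z]
for P in [(0,.15,.04),(-.017,.133,.062),(-.017,.167,.062),(.017,.24,.062),(-.017,.24,.062),(-.105,.09,.085)]: print(P,proj(f,w(*P))[0], (proj(f,w(*P))[0]-[130,130])*2.5)
print([(d["uv"],d["p"]) for d in eyes.pinpoint("bay","wrist")])
E
```

```text
5.35 [ 0.50314711 -0.03705917  0.1680486 ] [-1.96279355e-03 -2.62479469e-02  9.99653275e-01  7.23382313e-04] 0.30679436621770767 [-2.88919055e-01  8.40282578e-04 -9.29324730e-01]
(0, 0.15, 0.04) [316.46982122 183.12790751] [466.17455306 132.81976876]
(-0.017, 0.133, 0.062) [294.95905285 169.28825718] [412.39763211  98.22064295]
(-0.017, 0.167, 0.062) [338.03343161 169.46979902] [520.08357902  98.67449756]
(0.017, 0.24, 0.062) [425.71067552 210.41866557] [739.27668881 201.04666392]
(-0.017, 0.24, 0.062) [430.44142221 169.85926296] [751.10355551  99.6481574 ]
(-0.105, 0.09, 0.085) [222.55585864  40.78295994] [ 231.3896466  -223.04260015]
[([315.3, 183.6], 0.82)]
```

View pics/w3.png

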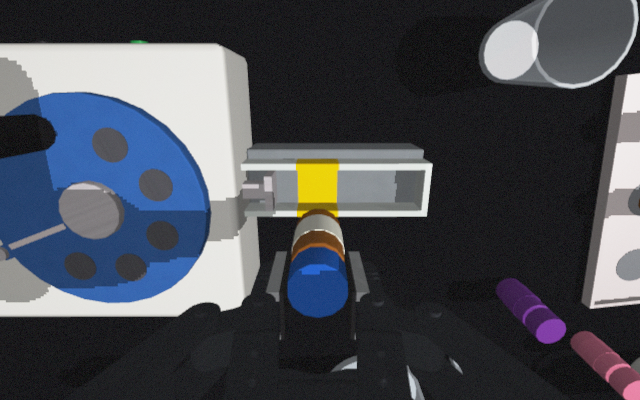

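View pics/w3c.png

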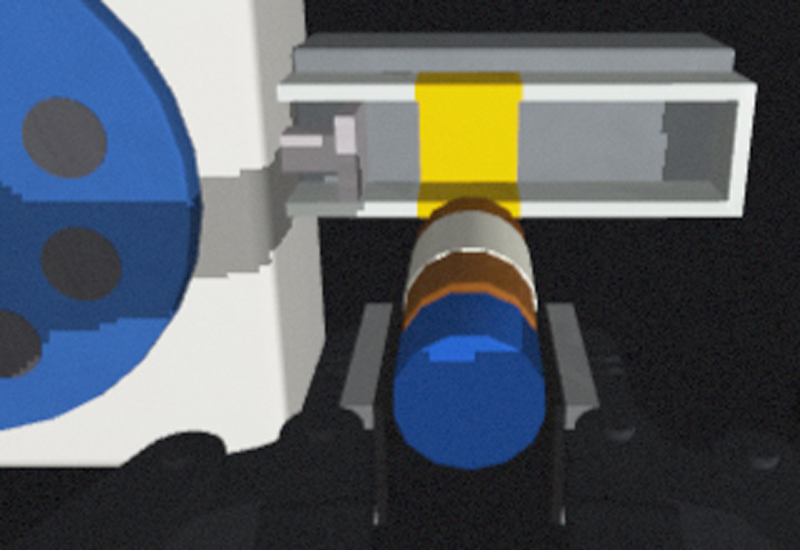

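```bash
python3 - <<'E'
from h import *
import pickle
f,s=pickle.load(open("w3.pkl","rb"))
# cap top ellipse: crop center approx, edges left 393 right 546, bottom 469
for u,v in [(393,385),(546,385),(470,469),(470,385)]:
    print(ray(f,(u/2.5+130,v/2.5+130),s["tool_pos"][2]+.026).round(4))
print(proj(f,[s["tool_pos"][0],s["tool_pos"][1],s["tool_pos"][2]+.026]))
E
```

```text
[ 0.4981 -0.0501  0.194 ]
[ 0.4968 -0.0244  0.194 ]
[ 0.5142 -0.0363  0.194 ]
[ 0.4974 -0.0372  0.194 ]
[[317.60829985 295.71125358]]
```

>>> {"fn": "step_arm", "kwargs": {"motion": [[-0.015, -0.002, 0, 0, 0, 0, 255], [-0.015, -0.002, -0.03, 0, 0, 0, 255], [-0.015, -0.002, -0.06, 0, 0, 0, 255], [-0.015, -0.002, -0.09, 0, 0, 0, 255], [-0.015, -0.002, -0.12, 0, 0, 0, 255], [-0.015, -0.002, -0.148, 0, 0, 0, 255], [-0.015, -0.002, -0.148, 0, 0, 0, 255]]}}

```text
time: 6.15
tool_pos: [0.4947, -0.039, 0.093]
tool_rot: [-0.003, -0.026, 1.0, 0.001]
contact_force: [-0.4, -0.3, -0.5]
gripper_width: 0.303
```

```bash
python3 - <<'E'
from h import *
s=monitor.state(); print(s["time"],s["tool_pos"],s["tool_rot"],s["gripper_width"],s["contact_force"])
f=wristcam(eyes.grab_frame("wrist"),s)
cv2.imwrite("pics/w4c.png",cv2.resize(f["pixels"][130:350,130:450,::-1],None,fx=2.5,fy=2.5,interpolation=cv2.INTER_CUBIC))
f=eyes.grab_frame("side"); cv2.imwrite("pics/s4.png",cv2.resize(f["pixels"][190:320,280:440,::-1],None,fx=5,fy=4.6))
E
```

```text
6.15 [ 0.49473205 -0.03896693  0.09295459] [-2.78339407e-03 -2.55363264e-02  9.99669766e-01  7.12338470e-04] 0.3034163036161991 [-0.35674351 -0.30021152 -0.48968319]
```

View pics/w4c.png

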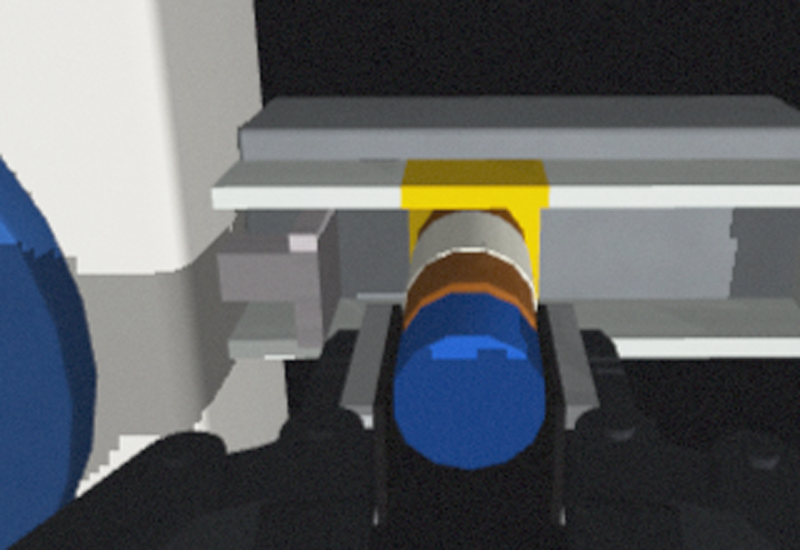

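View pics/s4.png

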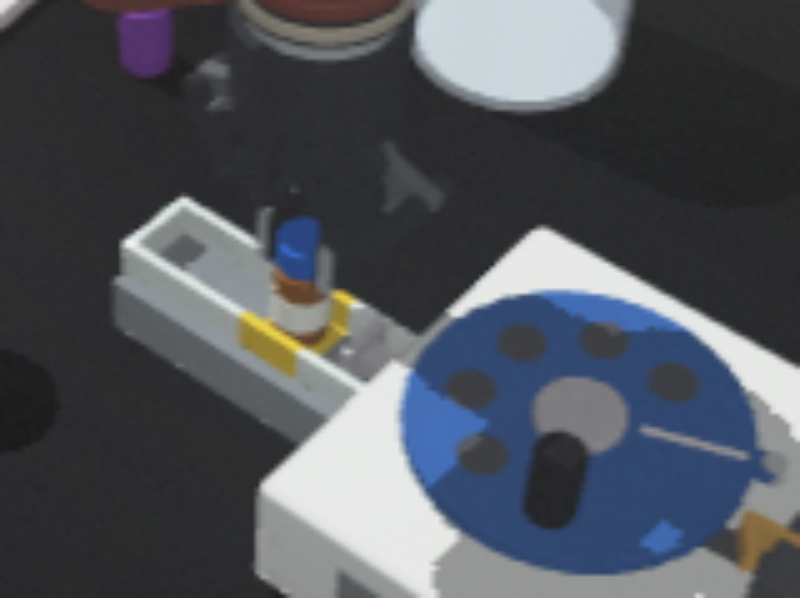

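The vial is in the lane over the yellow patch, between the walls and with no contact yet. Now I lower it until it touches.

>>> {"fn": "step_arm", "kwargs": {"motion": [[0, 0, -0.004, 0, 0, 0, 255], [0, 0, -0.008, 0, 0, 0, 255], [0, 0, -0.01, 0, 0, 0, 255], [0, 0, -0.01, 0, 0, 0, 255]]}}

```text
time: 6.65
tool_pos: [0.4969, -0.0394, 0.0914]
tool_rot: [0.0, -0.026, 1.0, -0.0]
contact_force: [-0.3, -0.4, -0.3]
gripper_width: 0.302
```

>>> {"fn": "step_arm", "kwargs": {"motion": [[0, 0, -0.003, 0, 0, 0, 255], [0, 0, -0.006, 0, 0, 0, 255], [0, 0, -0.006, 0, 0, 0, 255]]}}

```text
time: 6.95
tool_pos: [0.4966, -0.0393, 0.088]
tool_rot: [-0.0, -0.026, 1.0, 0.0]
contact_force: [-0.4, -0.8, -0.0]
gripper_width: 0.304
```

>>> {"fn": "step_arm", "kwargs": {"motion": [[0, 0, -0.003, 0, 0, 0, 255], [0, 0, -0.004, 0, 0, 0, 255], [0, 0, -0.004, 0, 0, 0, 255]]}}

```text
time: 7.25
tool_pos: [0.4972, -0.0394, 0.0873]
tool_rot: [0.0, -0.026, 1.0, -0.0]
contact_force: [-2.2, 1.2, 4.7]
gripper_width: 0.309
```

The vial touched the floor, with 4.7 N upward. Release and rise.

>>> {"fn": "step_arm", "kwargs": {"motion": [[0, 0, 0.001, 0, 0, 0, 130], [0, 0, 0.001, 0, 0, 0, 110], [0, 0, 0.001, 0, 0, 0, 110], [0, 0, 0.05, 0, 0, 0, 110], [0, 0, 0.12, 0, 0, 0, 110], [0, 0, 0.22, 0, 0, 0, 110], [0, 0, 0.24, 0, 0, 0, 110], [0, 0, 0.24, 0, 0, 0, 110]]}}

```text
time: 8.05
tool_pos: [0.4984, -0.0398, 0.2093]
tool_rot: [0.003, -0.026, 1.0, -0.001]
contact_force: [0.2, -0.4, -0.6]
gripper_width: 0.565
```

```bash
python3 - <<'E'
from h import *
s=monitor.state(); print(s["time"],s["tool_pos"],s["tool_rot"],s["gripper_width"],s["contact_force"])
import pickle
f=wristcam(eyes.grab_frame("wrist"),s); pickle.dump((f,s),open("w5.pkl","wb"))
cv2.imwrite("pics/w5.png",f["pixels"][:,:,::-1])
f=eyes.grab_frame("side"); cv2.imwrite("pics/s5.png",cv2.resize(f["pixels"][200:380,280:480,::-1],None,fx=4,fy=3.3))
E
```

```text
8.05 [ 0.49842006 -0.0397671   0.20930953] [ 2.85946318e-03 -2.56168405e-02  9.99667450e-01 -7.68060912e-04] 0.5651810923577222 [ 0.23642653 -0.42046069 -0.57095987]
```

View pics/w5.png

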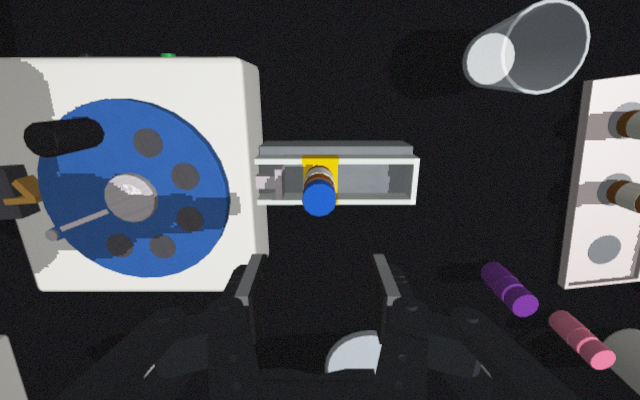

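View pics/s5.png

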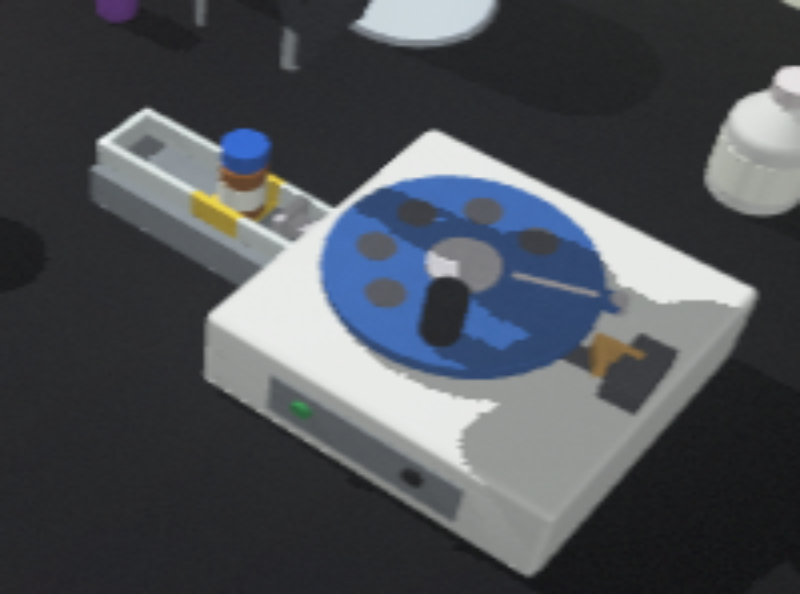

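The vial stands upright in the bay, released. Now the knob.

>>> {"fn": "step_arm", "kwargs": {"motion": [[-0.03, -0.1, 0, 0, 0, 0, 110], [-0.06, -0.2, 0, 0, 0, 0, 110], [-0.085, -0.3, 0, 0, 0, 0, 110], [-0.085, -0.336, 0, 0, 0, 0, 110], [-0.085, -0.336, 0, 0, 0, 0, 110], [-0.085, -0.336, 0, 0, 0, 0, 110]]}}

```text
time: 8.75
tool_pos: [0.4533, -0.2068, 0.2039]
tool_rot: [-0.002, -0.025, 1.0, 0.001]
contact_force: [0.5, 0.4, 0.1]
gripper_width: 0.568
```

```bash
python3 - <<'E'
from h import *
eyes.grab_frame("side")
s=monitor.state(); print(s["time"],s["tool_pos"],s["tool_rot"],s["gripper_width"],s["contact_force"])
import pickle
f=wristcam(eyes.grab_frame("wrist"),s); pickle.dump((f,s),open("w6.pkl","wb"))
cv2.imwrite("pics/w6.png",f["pixels"][:,:,::-1])
for n in ("knob_center","handwheel","vial_blue_mid"):
  for d in eyes.pinpoint(n,"wrist"): print(n,d["uv"],d["p"],ray(f,d["uv"],{"knob_center":.135,"handwheel":.092}.get(n,.075)))
print(proj(f,[.4535,-.208,.156]),proj(f,[.5015,-.1881,.112]))
E
```

```text
8.8 [ 0.45358814 -0.2062977   0.20429701] [-0.00135985 -0.0257031   0.99966795  0.0012177 ] 0.5664885576630393 [ 0.18083035 -0.03853151 -0.09796542]
knob_center [312.7, 214.2] 0.83 [ 0.45208086 -0.20961901  0.135     ]
handwheel [337.3, 252.4] 0.91 [ 0.50280899 -0.18604338  0.092     ]
vial_blue_mid [492.5, 249.8] 0.79 [ 0.50138515 -0.03910981  0.075     ]
[[314.71950515 227.72592347]] [[336.38799532 262.06010777]]
```

View pics/w6.png

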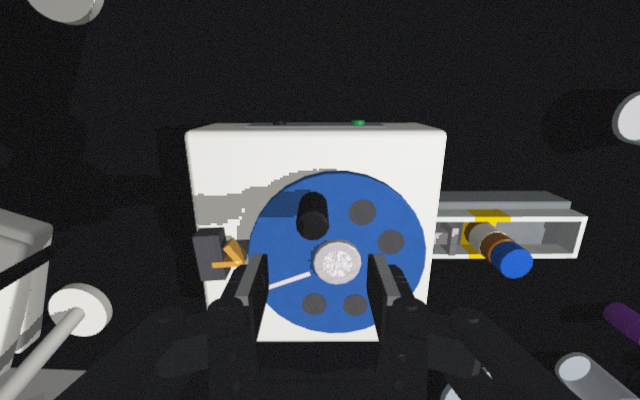

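>>> {"fn": "step_arm", "kwargs": {"motion": [[-0.002, -0.005, -0.06, 0, 0, 0, 110], [-0.002, -0.005, -0.12, 0, 0, 0, 110], [-0.002, -0.005, -0.16, 0, 0, 0, 110], [-0.002, -0.005, -0.16, 0, 0, 0, 110], [-0.002, -0.005, -0.16, 0, 0, 0, 110], [-0.002, -0.005, -0.16, 0, 0, 0, 180], [-0.002, -0.005, -0.16, 0, 0, 0, 255], [-0.002, -0.005, -0.16, 0, 0, 0, 255], [-0.002, -0.005, -0.16, 0, 0, 0, 255]]}}

```text
time: 9.9
tool_pos: [0.4546, -0.2104, 0.1285]
tool_rot: [0.002, -0.026, 1.0, -0.001]
contact_force: [0.3, 2.6, 6.0]
gripper_width: 0.235
```

```bash
python3 - <<'E'
from h import *
s=monitor.state(); print(s["time"],s["tool_pos"],s["tool_rot"],s["gripper_width"],s["contact_force"])
import pickle
f=wristcam(eyes.grab_frame("wrist"),s); pickle.dump((f,s),open("w7.pkl","wb"))
cv2.imwrite("pics/w7.png",f["pixels"][:,:,::-1])
f=eyes.grab_frame("side"); cv2.imwrite("pics/s7.png",cv2.resize(f["pixels"][200:380,280:480,::-1],None,fx=4,fy=3.3))
s=monitor.state(); print(s["time"],s["tool_pos"],s["contact_force"])
E
```

```text
9.9 [ 0.45459307 -0.21037066  0.12854151] [ 1.67248905e-03 -2.55613587e-02  9.99671608e-01 -7.04416622e-04] 0.23467398896762698 [0.26418434 2.64354081 6.01642187]
10.0 [ 0.45459703 -0.21036164  0.12854659] [0.61711275 1.10306213 6.57810262]
```

View pics/w7.png

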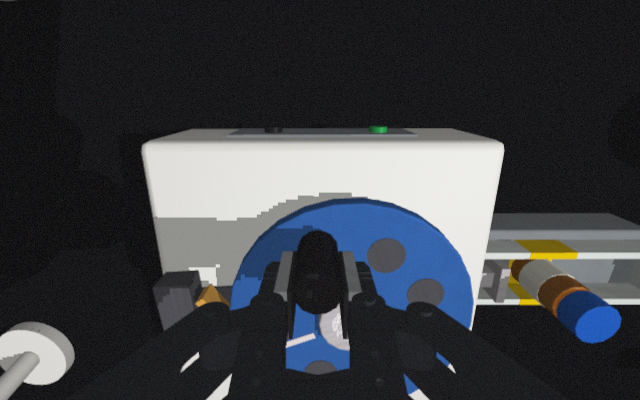

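View pics/s7.png

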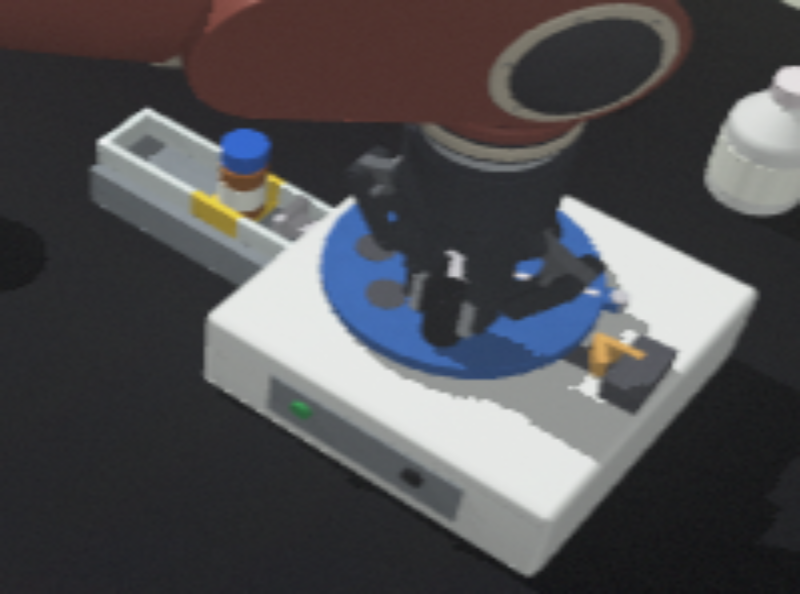

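```bash
cat > arc.py <<'E'
import numpy as np,sys
a0=np.pi+.44; r=.055
P=lambda t:np.array([np.cos(a0+t),np.sin(a0+t)])*r
def call(t0,ts): return [[round(float(v),4) for v in 2*(P(t)-P(t0))]+[0,0,0,0,255] for t in ts]
if __name__=="__main__":
    for k in range(4): print(call(1.35*k,[1.35*k+.135*(i+1) for i in range(10)]))
E
python3 arc.py
```

```text
[[0.0072, -0.013, 0, 0, 0, 0, 255], [0.0161, -0.0248, 0, 0, 0, 0, 255], [0.0265, -0.0354, 0, 0, 0, 0, 255], [0.0383, -0.0445, 0, 0, 0, 0, 255], [0.0511, -0.0519, 0, 0, 0, 0, 255], [0.0648, -0.0575, 0, 0, 0, 0, 255], [0.0792, -0.0613, 0, 0, 0, 0, 255], [0.0939, -0.063, 0, 0, 0, 0, 255], [0.1088, -0.0628, 0, 0, 0, 0, 255], [0.1234, -0.0605, 0, 0, 0, 0, 255]]
[[0.0142, 0.0042, 0, 0, 0, 0, 255], [0.0278, 0.0103, 0, 0, 0, 0, 255], [0.0404, 0.0181, 0, 0, 0, 0, 255], [0.0518, 0.0276, 0, 0, 0, 0, 255], [0.0618, 0.0385, 0, 0, 0, 0, 255], [0.0703, 0.0507, 0, 0, 0, 0, 255], [0.0771, 0.0639, 0, 0, 0, 0, 255], [0.082, 0.0779, 0, 0, 0, 0, 255], [0.0851, 0.0924, 0, 0, 0, 0, 255], [0.0861, 0.1072, 0, 0, 0, 0, 255]]
[[-0.001, 0.0148, 0, 0, 0, 0, 255], [-0.0039, 0.0293, 0, 0, 0, 0, 255], [-0.0088, 0.0434, 0, 0, 0, 0, 255], [-0.0156, 0.0566, 0, 0, 0, 0, 255], [-0.024, 0.0688, 0, 0, 0, 0, 255], [-0.034, 0.0797, 0, 0, 0, 0, 255], [-0.0454, 0.0892, 0, 0, 0, 0, 255], [-0.058, 0.0971, 0, 0, 0, 0, 255], [-0.0715, 0.1032, 0, 0, 0, 0, 255], [-0.0857, 0.1075, 0, 0, 0, 0, 255]]
[[-0.0147, 0.0023, 0, 0, 0, 0, 255], [-0.0295, 0.0026, 0, 0, 0, 0, 255], [-0.0442, 0.0009, 0, 0, 0, 0, 255], [-0.0586, -0.0028, 0, 0, 0, 0, 255], [-0.0724, -0.0084, 0, 0, 0, 0, 255], [-0.0852, -0.0157, 0, 0, 0, 0, 255], [-0.097, -0.0248, 0, 0, 0, 0, 255], [-0.1075, -0.0353, 0, 0, 0, 0, 255], [-0.1164, -0.0472, 0, 0, 0, 0, 255], [-0.1236, -0.0601, 0, 0, 0, 0, 255]]
```

>>> {"fn": "step_arm", "kwargs": {"motion": [[0.007, -0.013, 0, 0, 0, 0, 255], [0.016, -0.025, 0, 0, 0, 0, 255], [0.0265, -0.0355, 0, 0, 0, 0, 255], [0.038, -0.0445, 0, 0, 0, 0, 255], [0.051, -0.052, 0, 0, 0, 0, 255], [0.065, -0.0575, 0, 0, 0, 0, 255], [0.079, -0.061, 0, 0, 0, 0, 255], [0.094, -0.063, 0, 0, 0, 0, 255], [0.109, -0.063, 0, 0, 0, 0, 255], [0.1235, -0.0605, 0, 0, 0, 0, 255]]}}

```text
time: 11.0
tool_pos: [0.5155, -0.2412, 0.1285]
tool_rot: [0.0, -0.026, 1.0, -0.001]
contact_force: [-4.5, 0.1, 7.5]
gripper_width: 0.234
```

```bash
python3 - <<'E'
from h import *
s=monitor.state(); print(s["time"],s["tool_pos"],s["tool_rot"],s["gripper_width"],s["contact_force"])
f=eyes.grab_frame("side"); cv2.imwrite("pics/s8.png",cv2.resize(f["pixels"][200:380,280:480,::-1],None,fx=4,fy=3.3))
s=monitor.state(); print(s["time"],s["tool_pos"],s["contact_force"])
E
```

```text
11.0 [ 0.51545929 -0.24117788  0.12848823] [ 4.20927845e-06 -2.55575257e-02  9.99672761e-01 -1.08779060e-03] 0.233798797672699 [-4.47954989  0.11715775  7.47431462]
11.05 [ 0.51655554 -0.2409719   0.12849968] [-1.90598453  0.57278606  6.97607584]
```

View pics/s8.png

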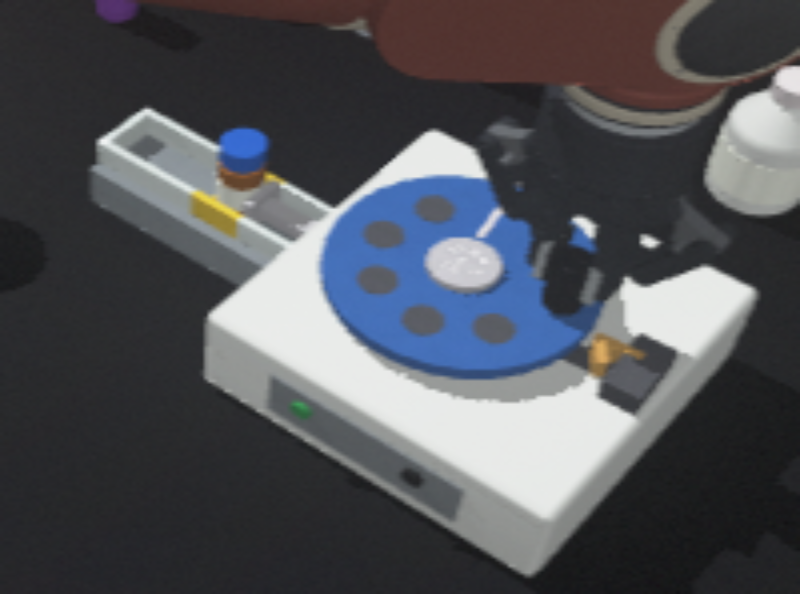

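The wheel turns smoothly and the pusher has reached the vial. Side forces stay under 5 N, so I continue.

>>> {"fn": "step_arm", "kwargs": {"motion": [[0.014, 0.004, 0, 0, 0, 0, 255], [0.028, 0.0105, 0, 0, 0, 0, 255], [0.0405, 0.018, 0, 0, 0, 0, 255], [0.052, 0.0275, 0, 0, 0, 0, 255], [0.062, 0.0385, 0, 0, 0, 0, 255], [0.0705, 0.0505, 0, 0, 0, 0, 255], [0.077, 0.064, 0, 0, 0, 0, 255], [0.082, 0.078, 0, 0, 0, 0, 255], [0.085, 0.0925, 0, 0, 0, 0, 255], [0.086, 0.107, 0, 0, 0, 0, 255]]}}

```text
time: 12.05
tool_pos: [0.5595, -0.1889, 0.1286]
tool_rot: [0.002, -0.025, 1.0, -0.003]
contact_force: [0.9, -5.0, 3.6]
gripper_width: 0.234
```

```bash
python3 - <<'E'
from h import *
s=monitor.state(); print(s["time"],s["tool_pos"],s["contact_force"])
f=eyes.grab_frame("side"); cv2.imwrite("pics/s9.png",cv2.resize(f["pixels"][200:380,280:480,::-1],None,fx=4,fy=3.3))
s=monitor.state(); print(s["time"],s["tool_pos"],s["contact_force"])
E
```

```text
12.05 [ 0.55951714 -0.18891263  0.12856331] [ 0.900579   -4.9615303   3.55029029]
12.1 [ 0.55953389 -0.18758524  0.12855771] [ 0.41268365 -3.27389674  4.70417405]
```

View pics/s9.png

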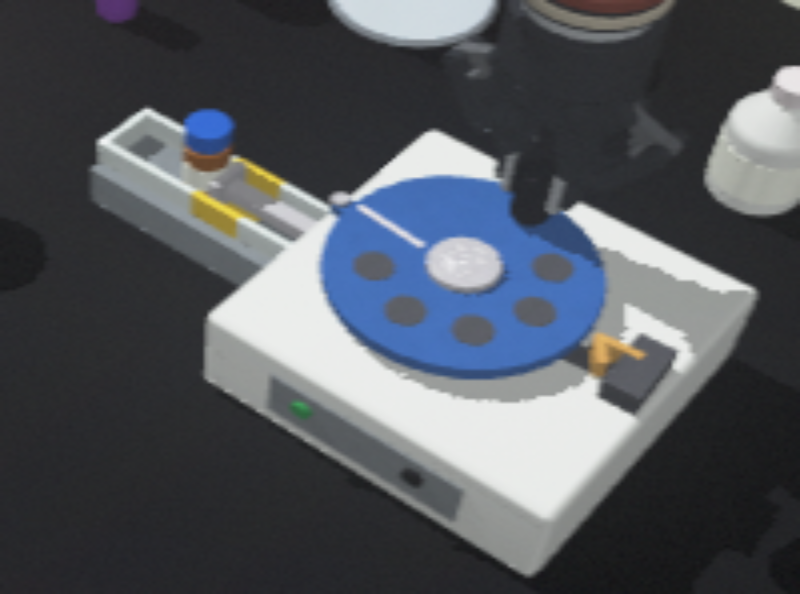

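The vial is sliding upright ahead of the pusher.

>>> {"fn": "step_arm", "kwargs": {"motion": [[-0.001, 0.015, 0, 0, 0, 0, 255], [-0.004, 0.0295, 0, 0, 0, 0, 255], [-0.009, 0.0435, 0, 0, 0, 0, 255], [-0.0155, 0.0565, 0, 0, 0, 0, 255], [-0.024, 0.069, 0, 0, 0, 0, 255], [-0.034, 0.0795, 0, 0, 0, 0, 255], [-0.0455, 0.089, 0, 0, 0, 0, 255], [-0.058, 0.097, 0, 0, 0, 0, 255], [-0.0715, 0.103, 0, 0, 0, 0, 255], [-0.0855, 0.1075, 0, 0, 0, 0, 255]]}}

```text
time: 13.1
tool_pos: [0.5167, -0.1336, 0.1285]
tool_rot: [0.002, -0.026, 1.0, -0.001]
contact_force: [2.6, -2.6, 6.9]
gripper_width: 0.238
```

>>> {"fn": "step_arm", "kwargs": {"motion": [[-0.0145, 0.0025, 0, 0, 0, 0, 255], [-0.0295, 0.0025, 0, 0, 0, 0, 255], [-0.044, 0.001, 0, 0, 0, 0, 255], [-0.0585, -0.003, 0, 0, 0, 0, 255], [-0.0725, -0.0085, 0, 0, 0, 0, 255], [-0.085, -0.0155, 0, 0, 0, 0, 255], [-0.097, -0.025, 0, 0, 0, 0, 255], [-0.1075, -0.0355, 0, 0, 0, 0, 255], [-0.1165, -0.047, 0, 0, 0, 0, 255], [-0.1235, -0.06, 0, 0, 0, 0, 255]]}}

```text
time: 14.1
tool_pos: [0.4551, -0.1631, 0.1285]
tool_rot: [0.002, -0.026, 1.0, -0.0]
contact_force: [3.1, 0.6, 7.5]
gripper_width: 0.235
```

```bash
python3 - <<'E'
from h import *
s=monitor.state(); print(s["time"],s["tool_pos"],s["contact_force"])
f=eyes.grab_frame("side"); cv2.imwrite("pics/s10.png",cv2.resize(f["pixels"][200:380,280:480,::-1],None,fx=4,fy=3.3))
s=monitor.state(); print(s["time"],s["tool_pos"],s["contact_force"])
import arc
for k in range(5): 
    t0=5.4+.15*k; print(round(t0+.15,2),np.round(2*(arc.P(t0+.05)-arc.P(t0)),4),np.round(2*(arc.P(t0+.1)-arc.P(t0)),4),np.round(2*(arc.P(t0+.15)-arc.P(t0)),4))
E
```

```text
14.1 [ 0.45508391 -0.16311215  0.12852045] [3.13452903 0.62246409 7.5459537 ]
14.15 [ 0.45460187 -0.16412119  0.12850027] [ 1.31110237 -1.8151072   8.3494646 ]
5.55 [-0.0022 -0.005 ] [-0.0042 -0.0102] [-0.0059 -0.0154]
5.7 [-0.0015 -0.0053] [-0.0026 -0.0107] [-0.0036 -0.0161]
5.85 [-0.0006 -0.0055] [-0.001  -0.0109] [-0.0011 -0.0164]
6.0 [ 0.0002 -0.0055] [ 0.0006 -0.011 ] [ 0.0013 -0.0164]
6.15 [ 0.001  -0.0054] [ 0.0023 -0.0108] [ 0.0038 -0.016 ]
```

View pics/s10.png

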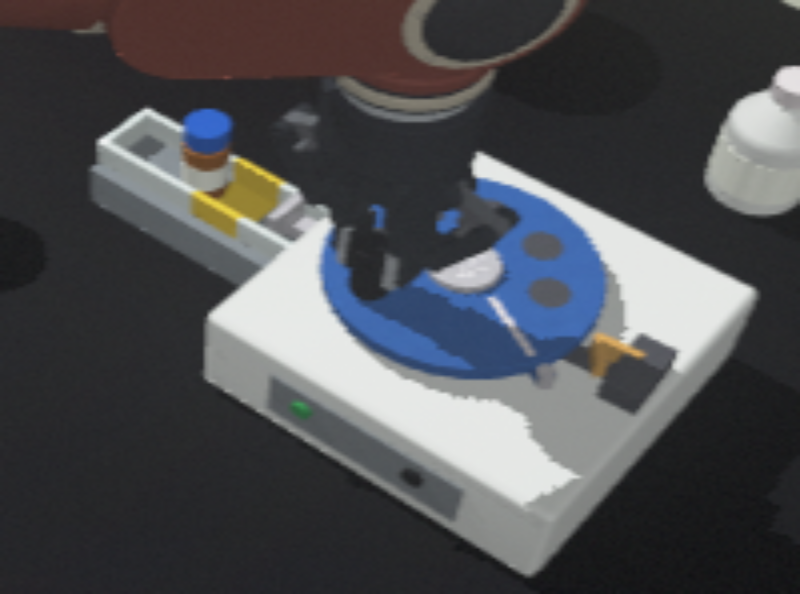

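The lug is at (540,375) in the side crop, just short of the pawl at (605,350). The vial is upright and the pusher has drawn back. From here I take small steps, watching force.

>>> {"fn": "step_arm", "kwargs": {"motion": [[-0.002, -0.005, 0, 0, 0, 0, 255], [-0.004, -0.01, 0, 0, 0, 0, 255], [-0.006, -0.0155, 0, 0, 0, 0, 255], [-0.006, -0.0155, 0, 0, 0, 0, 255]]}}

```text
time: 14.55
tool_pos: [0.452, -0.1711, 0.1285]
tool_rot: [0.002, -0.025, 1.0, -0.001]
contact_force: [1.5, -0.1, 8.3]
gripper_width: 0.235
```

>>> {"fn": "step_arm", "kwargs": {"motion": [[-0.0015, -0.0055, 0, 0, 0, 0, 255], [-0.0025, -0.0105, 0, 0, 0, 0, 255], [-0.0025, -0.0105, 0, 0, 0, 0, 255]]}}

```text
time: 14.85
tool_pos: [0.4507, -0.1762, 0.1285]
tool_rot: [0.002, -0.026, 1.0, -0.0]
contact_force: [1.5, -0.2, 8.6]
gripper_width: 0.234
```

>>> {"fn": "step_arm", "kwargs": {"motion": [[-0.001, -0.0055, 0, 0, 0, 0, 255], [-0.0015, -0.011, 0, 0, 0, 0, 255], [-0.0015, -0.011, 0, 0, 0, 0, 255]]}}

```text
time: 15.15
tool_pos: [0.45, -0.18, 0.1285]
tool_rot: [0.002, -0.026, 1.0, 0.002]
contact_force: [1.1, 6.4, 10.1]
gripper_width: 0.238
```

Slope contact: 6.4 N back-push on the tool along +y.

>>> {"fn": "step_arm", "kwargs": {"motion": [[0, -0.0055, 0, 0, 0, 0, 255], [0, -0.011, 0, 0, 0, 0, 255], [0, -0.011, 0, 0, 0, 0, 255]]}}

```text
time: 15.45
tool_pos: [0.4496, -0.1841, 0.1284]
tool_rot: [0.001, -0.026, 1.0, 0.003]
contact_force: [-1.4, 11.3, 14.2]
gripper_width: 0.237
```

>>> {"fn": "step_arm", "kwargs": {"motion": [[0.0005, -0.0055, 0, 0, 0, 0, 255], [0.001, -0.011, 0, 0, 0, 0, 255], [0.001, -0.011, 0, 0, 0, 0, 255]]}}

```text
time: 15.75
tool_pos: [0.4499, -0.193, 0.1285]
tool_rot: [0.001, -0.026, 1.0, -0.001]
contact_force: [-0.4, -3.8, 8.2]
gripper_width: 0.238
```

>>> {"fn": "step_arm", "kwargs": {"motion": [[0.001, -0.0055, 0, 0, 0, 0, 255], [0.0015, -0.008, 0, 0, 0, 0, 255], [0.0015, -0.008, 0, 0, 0, 0, 255]]}}

```text
time: 16.05
tool_pos: [0.4504, -0.1966, 0.1285]
tool_rot: [0.001, -0.026, 1.0, -0.0]
contact_force: [-2.4, 0.5, 11.3]
gripper_width: 0.235
```

Force peaked at 11.3 N and then dropped to about 0, so the lug seems to have clicked past. I'll check in the picture.

```bash
python3 - <<'E'
from h import *
f=eyes.grab_frame("side"); cv2.imwrite("pics/s11.png",cv2.resize(f["pixels"][255:335,380:480,::-1],None,fx=7,fy=7,interpolation=cv2.INTER_CUBIC))
s=monitor.state(); print(s["time"],s["tool_pos"],s["contact_force"])
E
```

```text
16.1 [ 0.45036724 -0.19654623  0.12847365] [-1.90729521  1.51297609 10.39831155]
```

View pics/s11.png

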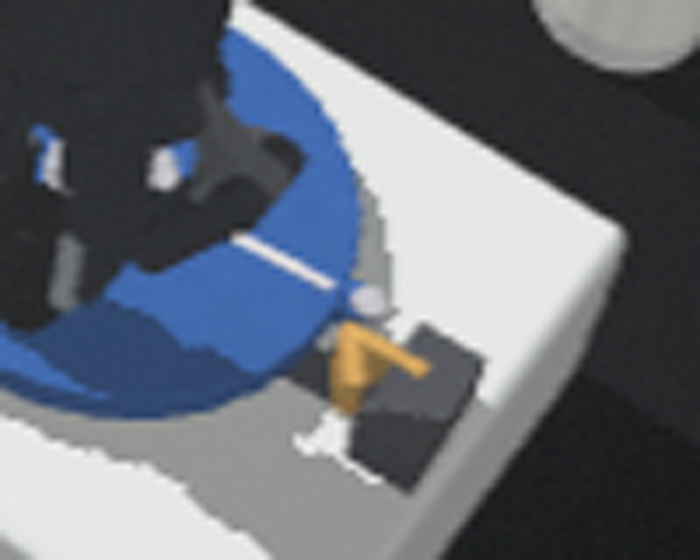

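The lug (370,298) is past the pawl, and the pawl is back in. Now I ease back clockwise.

>>> {"fn": "step_arm", "kwargs": {"motion": [[0, 0.0025, 0, 0, 0, 0, 255], [-0.0005, 0.005, 0, 0, 0, 0, 255], [-0.0005, 0.005, 0, 0, 0, 0, 255]]}}

```text
time: 16.4
tool_pos: [0.4501, -0.1947, 0.1285]
tool_rot: [0.001, -0.026, 1.0, -0.001]
contact_force: [-1.7, -3.7, 9.5]
gripper_width: 0.236
```

>>> {"fn": "step_arm", "kwargs": {"motion": [[0, 0.002, 0, 0, 0, 0, 255], [-0.0005, 0.004, 0, 0, 0, 0, 255], [-0.0005, 0.004, 0, 0, 0, 0, 255]]}}

```text
time: 16.7
tool_pos: [0.45, -0.1935, 0.1285]
tool_rot: [0.001, -0.026, 1.0, -0.002]
contact_force: [-1.5, -4.2, 8.4]
gripper_width: 0.24
```

>>> {"fn": "step_arm", "kwargs": {"motion": [[0, 0.002, 0, 0, 0, 0, 255], [0, 0.004, 0, 0, 0, 0, 255], [0, 0.004, 0, 0, 0, 0, 255]]}}

```text
time: 17.0
tool_pos: [0.45, -0.1932, 0.1285]
tool_rot: [0.001, -0.026, 1.0, -0.004]
contact_force: [-1.1, -10.8, 6.3]
gripper_width: 0.237
```

Stop felt: 10.8 N with no further motion. I'll add a touch to get about 12 N and hold.

>>> {"fn": "step_arm", "kwargs": {"motion": [[0, 0.001, 0, 0, 0, 0, 255], [0, 0.001, 0, 0, 0, 0, 255], [0, 0.001, 0, 0, 0, 0, 255], [0, 0.001, 0, 0, 0, 0, 255], [0, 0.001, 0, 0, 0, 0, 255]]}}

```text
time: 17.5
tool_pos: [0.4499, -0.1931, 0.1285]
tool_rot: [0.001, -0.025, 1.0, -0.005]
contact_force: [-1.3, -11.5, 6.0]
gripper_width: 0.237
```

>>> {"fn": "step_arm", "kwargs": {"motion": [[0, 0, 0, 0, 0, 0, 255], [0, 0, 0, 0, 0, 0, 255], [0, 0, 0, 0, 0, 0, 255], [0, 0, 0, 0, 0, 0, 255], [0, 0, 0, 0, 0, 0, 255]]}}

```text
time: 18.0
tool_pos: [0.4499, -0.1931, 0.1285]
tool_rot: [0.001, -0.026, 1.0, -0.005]
contact_force: [-1.2, -12.3, 5.2]
gripper_width: 0.237
```

>>> {"fn": "step_arm", "kwargs": {"motion": [[0, 0, 0, 0, 0, 0, 130], [0, 0, 0, 0, 0, 0, 110], [0, 0, 0, 0, 0, 0, 110], [0, 0, 0, 0, 0, 0, 110], [0, 0, 0.04, 0, 0, 0, 110], [0, 0, 0.1, 0, 0, 0, 110], [0, 0, 0.18, 0, 0, 0, 110], [0, 0, 0.26, 0, 0, 0, 110], [0, 0, 0.3, 0, 0, 0, 110], [0, 0, 0.3, 0, 0, 0, 110]]}}

```text
time: 19.0
tool_pos: [0.4508, -0.19, 0.2805]
tool_rot: [0.003, -0.026, 1.0, -0.002]
contact_force: [0.5, 0.8, 0.5]
gripper_width: 0.567
```

```bash
python3 - <<'E'
from h import *
s=monitor.state(); print(s["time"],s["tool_pos"],s["contact_force"],s["gripper_width"])
f=wristcam(eyes.grab_frame("wrist"),s); cv2.imwrite("pics/w12.png",f["pixels"][:,:,::-1])
f=eyes.grab_frame("side"); cv2.imwrite("pics/s12.png",f["pixels"][:,:,::-1]);cv2.imwrite("pics/s12c.png",cv2.resize(f["pixels"][200:380,280:480,::-1],None,fx=4,fy=3.3,interpolation=cv2.INTER_CUBIC))
E
```

```text
19.0 [ 0.45079942 -0.18999158  0.2805423 ] [0.4518854  0.83307385 0.53915515] 0.5674569891824243
```

View pics/w12.png

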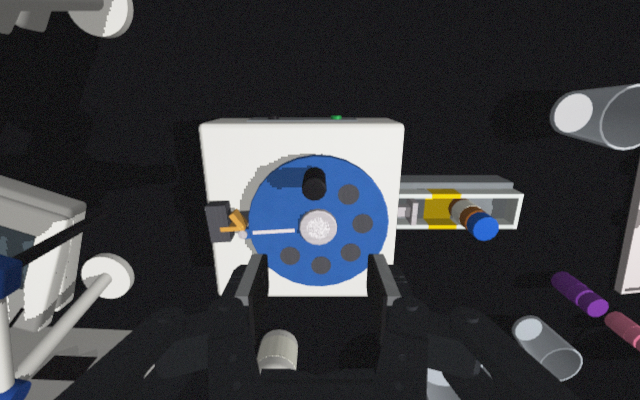

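View pics/s12c.png

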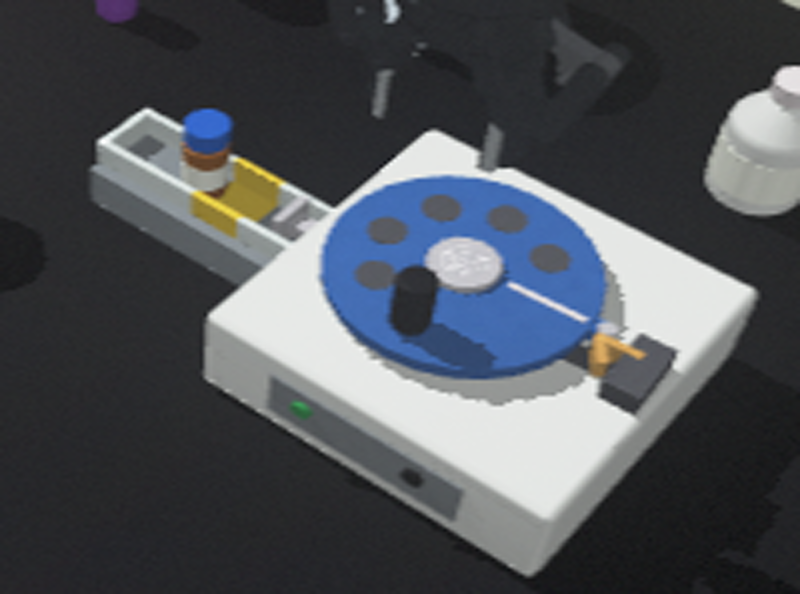

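View pics/s12.png

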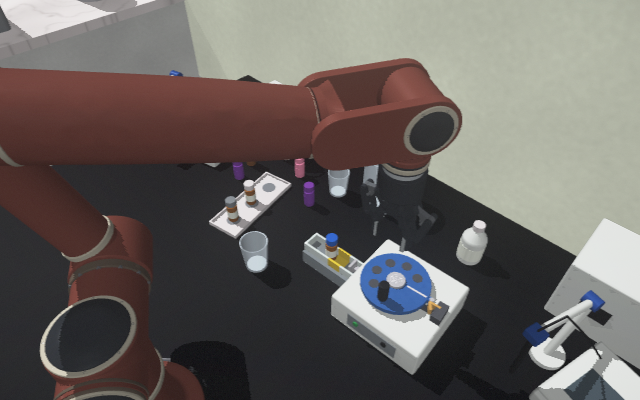

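The lug rests against the pawl's flat face at about (605,335) in the crop. The vial is upright down the lane, the pusher is drawn back, the robot is clear, and nothing else has moved. I'm handing in.

```bash
python3 -c "
from plant import manip
print(manip.job_done())"
```

```text
the job is handed in; nothing more can be done
None
```

The job is done and handed in at about 19 s of the 72 s allowed.

- **Vial:** I stood the blue-capped vial in the yellow bay and let go. The pusher then slid it down the lane upright and drew back.
- **Wheel:** I turned the knob counter-clockwise one revolution. The push rose to 11.3 N as the lug rode the pawl's slope, then dropped when it clicked past. A picture confirmed the lug was past the pawl and the pawl had sprung back in.
- **Seating:** I eased the wheel back until it stopped dead and held it there for about 1 s, at 11 to 12 N. I then let go and moved the gripper clear.

The last pictures show the lug against the pawl's flat face, the vial upright and the pusher drawn back. The other objects in view stand where they were. At rest the wrist force reads about 1 N, so the robot is touching nothing. None of the checks failed or disagreed. The pictures can't show a gap under about 1 mm between lug and pawl, so after release the contact is confirmed only to that accuracy.

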